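Squeeze a dowelled frame home with a ratchet bar clamp and free it

ROBOT

A 6-joint arm with a two-finger parallel gripper is mounted at the origin on the work surface. World frame = base frame: x ahead of the robot, y to its left, z up, the work surface at z = 0. Lengths are in m, angles in rad, forces in N, time in s.
With the tool pointing down it reaches from about 0.3 to 0.75 m from the base axis. Payload 8.5 kg.
Tool frame: the origin (TCP) lies between the finger pads; the fingertips stand 19 mm ahead of it and the grasp point (between the pads) is the TCP; z points along the fingers, y is the line along which they close (so a half turn about z gives the same grasp; the last joint's range is limited). The gripper opens to 88 mm and grips with 3 to 60 N. Pads are 18 mm wide; open, the fingers measure 123 mm over their backs; the gripper's body (75 mm by 187 mm) begins 45 mm behind the grasp point.
Start: joints at [-1.468, 0.381, 1.297, -0, 1.464, -0.215], TCP at [0.172, -0.522, 0.258] pointing down, gripper open.
Joint ranges: [-3.11, 3.11], [-0.89, 2.33], [0.22, 2.48], [-1.42, 4.56], [0.17, 2.85], [-2.88, 2.88]. Speed limits (rad/s): [2.39, 2.39, 3.14, 3.14, 3.14, 3.14].

INTERFACE

Orientations are given as a rotation vector (axis times angle).
In Python, from workcell import ctrl, optics, workorder gives the robot as it stands.
- The arm moves only by the tool apply_moves, never from a script. Its argument "series" is a list of rows, each an object of numbers: "dx", "dy", "dz": the shift along the tool's x, y, z in mm; "spin": the turn about the tool's z in degrees. In form: [{"dx": .., "dy": .., "dz": .., "spin": ..}, ...]. A call has 1 to 12 rows; each row shifts and turns the commanded pose from where the row before left it, along the tool's axes as they then stand; what a row does not reach is not made up. A row lasts 1/12 s, in which the tool goes at most 41.7 mm and 7.16 degrees, less where a joint would pass 70% of its speed; a pose out of reach is approached as far as the arm can. A call is refused whole if a number of a shift passes 41.7 or a number of a turn 7.16, either way. A call with a gripper value outside its range is refused whole. "claw" is the opening, from 0 (shut) to 1 (fully open), set as the call begins (left out, the last holds). The fingers move at their own pace and stop on an object; "newtons" is the grip in N (left out, the last holds). Time passes only in rows, so rows that do not move let the fingers close. It gives the time, the measured TCP pose, the force and the opening at its end, in the units of the state.
- ctrl.get_state(): the state, without advancing time (a new reading comes with each control period).
- optics.get_image(name): name is "scene" or "top"; returns a dict with "color" (400x640x3 uint8, red, green, blue), "camera_matrix" (3x3 intrinsics, pixels), "dist" ([k1, k2, p1, p2, k3] as OpenCV has them; the pictures are not rectified), "origin" and "attitude" of the camera in the world. Camera axes: x right, y down, z forward; pixel columns grow to the right and rows downward; lengths in m; the calibration is good to about 2 mm. A picture is of the moment at which its call begins. There is no depth.
- workorder.hand_in(): hands the job in, once; it reports no verdict.
The state is a dict: "time_s": time; "joint_pos": joint angles; "joint_vel": joint speeds; "joint_efforts": joint torques, N m; "tcp_pos": TCP position; "tool_rot": TCP orientation; "wrist_force": force on the tool from outside, world axes, zero at the start; "wrist_torque": the same for the moment, N m; "grip_width": finger opening in m.
Only numpy, scipy, OpenCV 4.12 (cv2) and the standard library are available. Lean on these libraries where they do the work, as an engineer would, in place of code of your own. Each camera call takes 0.05 s, during which the arm holds its last target. There are 200 camera calls.

TASK

The small wooden frame on the assembly board has one end rail still standing proud on its dowels: pump the trigger of the bar clamp until the jaw has squeezed the rail fully home against the frame, then press the thumb release in the end of the clamp's grip so that the jaw springs all the way back. Let the clamp do the pushing: do not push the rail, the bar or the jaw with the hand. Leave the other things on the bench where they are.

Things in the scene. Friction and masses are not known exactly. Their poses are not given: they have to be found in the camera images.
- grip_point (a point): Point on the axis of the bar clamp's fixed pistol grip (grey, 26 mm in x, 18 mm in y). Its axes are the clamp's: y along the steel bar towards the wooden frame, z along the grip to its free end (23 mm further), leaning 38 deg from vertical towards the robot side. The black clamp body lies 77 mm and more below it (-z), hinge cheeks up to 49 mm below; the bar's centre line is 97 mm below.
- lamp_under (a point): Middle of the level underside of the flat lamp head over the grip, 75 mm deep (rig x) x 200 mm along the bar, 22 mm thick, 136 mm higher than grip_point. It blocks a hand coming straight down: come in from the robot side with the tool tilted along the grip. Its axes are the rig's. The lamp's post stands 161 mm behind (+x) and 70 mm to -y of this point.
- trigger (a joint): Black spring-loaded trigger, 0 = let go, 0.48 rad = fully squeezed; push its upper end in -y towards the grip with 5 to 15 N. It drives from about 0.2 rad on: a full squeeze runs the jaw out about 9 mm, and on letting go the ratchet keeps 6 mm. Let it go fully (below 0.03) between squeezes. Once the rail is home it goes solid part way.
- trigger_hinge (a point): Hinge of the trigger, 20 mm to +y of grip_point and 60 mm below it (-z); the hinge line is the clamp's x. The lever is 22 mm wide in x, 10 mm thick, its tip 72 mm from the hinge. Let go, its tip leans away from the grip: outer side 56 mm to +y of grip_point and 2 mm beyond it in z (65 mm over grip and trigger). Squeezed, its outer side is 23 mm to +y of grip_point (32 mm over both).
- trigger_pad (a point): Point on the outer (+y) face of the trigger, 60 mm from its hinge; moves with the trigger.
- release (a joint): Thumb release: a steel button, 16 mm diameter, in the free end of the grip, standing 9 mm out of it; it slides along the grip. 0 = out, 0.007 m = fully in. It takes 2 to 6 N; pressed more than 4 mm with the trigger let go, it frees the bar, and a spring draws bar and jaw back to 0 in under a second. It bobs in by 3 mm as the ratchet clicks; springs out by itself.
- release_top (a point): Centre of the button's outer face, 32 mm beyond grip_point along z when out; its axes are the clamp's (press along -z).
- jaw (a joint): Travel of the ratchet bar and jaw along the clamp's +y, m. 0 = fully back (spring-loaded to this end); the ratchet holds it every 6 mm; greatest 0.05. The jaw meets the end rail when jaw = 0.021 + rail.
- bar: The sliding steel bar (10 mm square, 165 mm long) with its jaw: a dark arm reaching 75 mm below the bar to a black 26 mm round pad.
- jaw_face (a point): Centre of the jaw's pad face, which pushes in +y.
- rail (a joint): How far the end rail has gone home, m: 0 = 18 mm gap, 0.018 = fully home, its inner face closed on the ends of the two stiles. The dowels are a tight fit (about 8 N) and it stays where it is left.
- end_rail: The end rail: a wooden strip 150 x 18 x 40 mm standing on edge across the clamp between jaw and frame, held by two 8 mm dowels started in the frame. Origin in the middle of the lower edge of its jaw side; y towards the frame.
- rail_inner (a point): Centre of the rail's inner face (20 mm above the board); its y distance to stile_end is the gap left.
- stile_end (a point): Fixed point midway between the ends of the two stiles, at the height of rail_inner; the rail is home when they meet.
- rig: The wooden assembly board, 250 x 400 x 18 mm, screwed to the bench at a varying place and yaw, carrying clamp, lamp, frame and end stop. Origin on its underside below the bar at the clamp; z up, y along the bar as in the clamp, -x the robot side to which the clamp leans.
- screw_tin: Bystander: small tin, 48 mm diameter, 45 mm high, inside the frame.
- screwdriver: Bystander: black-handled screwdriver, 170 mm, on the board in front of the frame.
- glue: Bystander: white glue jar, 44 mm diameter, 110 mm high, on the board behind the clamp.
- mallet: Bystander: rubber mallet, 270 mm, lying on the bench.
- parts_tray: Bystander: grey open tray, 140 x 100 x 45 mm.
- offcut: Bystander: wood offcut, 160 x 45 x 30 mm.

How it is judged:
By the outcome, as a careful person would: the job done as asked, in the order asked, and still so for the second after the job is handed in, with the robot touching nothing.
It also fails if it takes over 64 s, if anything falls off the work surface, if the arm or the gripper's body presses on something with over 40 N, if the wrist force passes 120 N, or if a joint passes its speed limit or range.

## Working session

There is one attempt and no reset: what is moved stays moved. The work goes in short steps, Python scripts to look and compute and a tool call to move; the robot and the scene stay as the last step left them, time stands still between calls to the robot, and variables do not carry over. Pictures are saved under pics/ and viewed, on a budget of 10 in all, crops included, one or two more only if the job needs it, and the job is handed in when it is done.

Besides the shell and the picture viewer there is one more tool, called after "Request:" as name([rows], argument=value, ...), one row to a line, values as JSON. apply_moves: Moves the arm, as the interface text tells. Its arguments: {"type":"object","properties":{"series":{"type":"array","items":{"type":"object","properties":{"dx":{"type":"number"},"dy":{"type":"number"},"dz":{"type":"number"},"spin":{"type":"number"}}}},"claw":{"type":"number"},"newtons":{"type":"number"}},"required":["series"]}

```bash
mkdir -p pics; cat > h.py <<'E'
import numpy as np, cv2
from scipy.spatial.transform import Rotation as R
from workcell import ctrl, optics, workorder
def grab(n,fn):
    d=optics.get_image(n); cv2.imwrite(fn,d['color'][:,:,::-1]); return d
def att(d):
    a=np.array(d['attitude'],float)
    return a if a.shape==(3,3) else (R.from_rotvec(a).as_matrix() if a.size==3 else None)
def ray(d,uv):
    p=cv2.undistortPoints(np.array([[uv]],float),np.array(d['camera_matrix']),np.array(d['dist']))[0,0]
    v=att(d)@np.array([p[0],p[1],1]); return np.array(d['origin']),v/np.linalg.norm(v)
def onz(d,uv,z):
    o,v=ray(d,uv); return o+v*(z-o[2])/v[2]
def tri(d1,a,d2,b):
    o1,v1=ray(d1,a);o2,v2=ray(d2,b)
    t=np.linalg.lstsq(np.c_[v1,-v2],o2-o1,rcond=None)[0]
    p,q=o1+t[0]*v1,o2+t[1]*v2; return (p+q)/2,np.linalg.norm(p-q)
def proj(d,P):
    M=att(d); 
    return cv2.projectPoints((M.T@(np.atleast_2d(P)-np.array(d['origin'])).T).T.copy(),np.zeros(3),np.zeros(3),np.array(d['camera_matrix']),np.array(d['dist']))[0][:,0]
E
python3 - <<'E'
from h import *
import pickle
for n in ('scene','top'):
    d=grab(n,f'pics/{n}0.png'); pickle.dump(d,open(n+'0.pkl','wb'))
    print(n,d['origin'],d['attitude'],d['camera_matrix'])
print(ctrl.get_state())
E
```

```text
scene [1.49071194 0.12158138 0.92165878] [-1.60537231 -1.76380523  0.90355836] [[367.12745376   0.         318.2208616 ]
 [  0.         367.12745376 200.48649041]
 [  0.           0.           1.        ]]
top [0.23240174 0.00947198 1.53373319] [-2.07884685  2.14462976 -0.22745309] [[469.40592116   0.         314.76405895]
 [  0.         469.40592116 197.44411107]
 [  0.           0.           1.        ]]
{'time_s': 0.1, 'joint_pos': array([-1.46832576e+00,  3.81143094e-01,  1.29814368e+00,  1.77093421e-05,
        1.46360409e+00, -2.15294740e-01]), 'joint_vel': array([ 9.06062306e-05,  6.65953221e-04, -2.21278317e-03, -5.86368121e-04,
        1.64852756e-03,  1.02596841e-03]), 'joint_efforts': array([ 3.98980163e-03, -4.38646424e+01, -2.24910700e+01,  7.14993873e-02,
        3.41971975e-02, -7.14135490e-05]), 'tcp_pos': array([ 0.17182595, -0.52223947,  0.25720565]), 'tool_rot': array([-3.10074492e+00, -4.96839308e-01, -1.42529625e-04]), 'wrist_force': array([ 0.22306177, -0.95731636, -0.17907701]), 'wrist_torque': array([-0.00130136, -0.01990217, -0.01147832]), 'grip_width': 0.08814037111393158}
```

View pics/scene0.png

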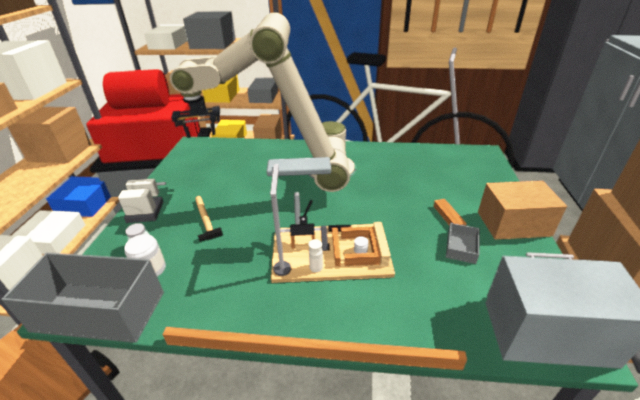

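View pics/top0.png

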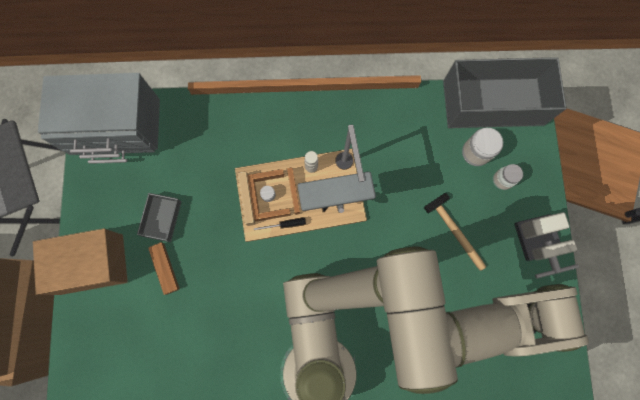

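The board lies around top pixels (236–375, 150–240), with the frame at its left (+y) end and the lamp head at (335,190). In the scene view the clamp grip is near (297,210) and the trigger near (308,212). Next I'll enlarge both.

```bash
python3 - <<'E'
from h import *
a=cv2.imread('pics/scene0.png')[150:285,262:402]; b=cv2.imread('pics/top0.png')[140:250,228:388]
cv2.imwrite('pics/s1.png',cv2.resize(a,None,fx=4.4,fy=4.4,interpolation=cv2.INTER_CUBIC))
cv2.imwrite('pics/t1.png',cv2.resize(b,None,fx=5,fy=5,interpolation=cv2.INTER_CUBIC))
E
```

```text
(no output)
```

View pics/s1.png

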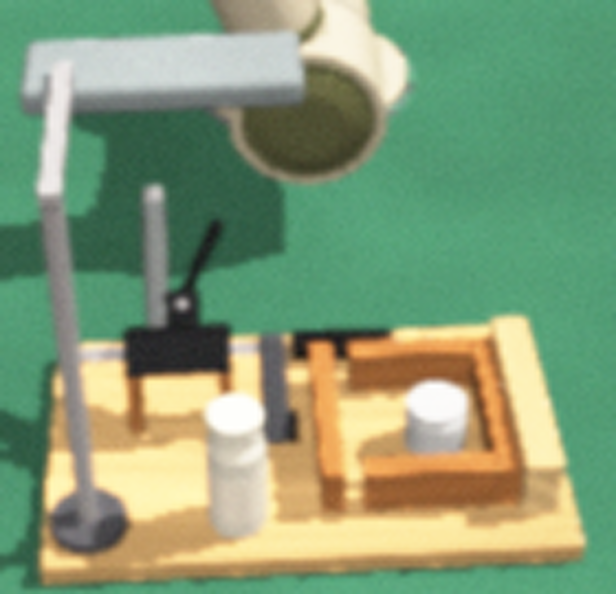

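View pics/t1.png

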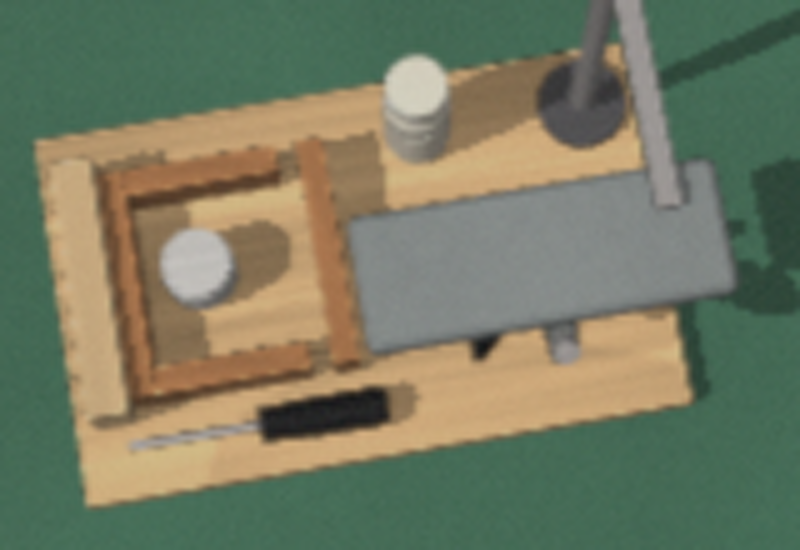

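```bash
python3 - <<'E'
from h import *
import pickle
S=pickle.load(open('scene0.pkl','rb'));T=pickle.load(open('top0.pkl','rb'))
s=lambda x,y:(x/4.4+262-.4,y/4.4+150-.4)
t=lambda x,y:(x/5+228-.4,y/5+140-.4)
np.set_printoptions(precision=4,suppress=True)
c=[onz(T,t(*p),.018) for p in [(36,141),(86,507),(692,403)]]; print('board',*c)
c2=[onz(S,s(*p),.018) for p in [(584,545),(42,568)]]; print('boardS +x',*c2)
e=c[1]-c[2]; print('yaw of y axis', np.degrees(np.arctan2(e[1],e[0])), np.linalg.norm(e), np.linalg.norm(c[0]-c[1]))
print('button',tri(S,s(153,188),T,t(567,353)))
print('lamp +x+y top corner',tri(S,s(300,65),T,t(350,220)))
print('lamp +x-y top',tri(S,s(27,72),T,t(712,160)))
L=[onz(T,t(*p),.36) for p in [(350,220),(712,160),(737,290),(372,352)]];print(*L,np.mean(L,0),np.linalg.norm(L[0]-L[1]))
print('trigger tip',tri(S,s(217,226),T,t(478,358)))
print('pivot screw', [onz(S,s(182,303),z) for z in (.16,)])
E
```

```text
board [0.6663 0.2631 0.018 ] [0.4193 0.2296 0.018 ] [ 0.4752 -0.1666  0.018 ]
boardS +x [0.6679 0.2609 0.018 ] [ 0.7234 -0.1321  0.018 ]
yaw of y axis 98.03889832703337 0.4001023297015006 0.24930740592735923
button (array([ 0.48  , -0.0766,  0.1877]), np.float64(0.00203838443522475))
lamp +x+y top corner (array([0.5277, 0.0434, 0.3337]), np.float64(0.0027562502744506966))
lamp +x-y top (array([ 0.5536, -0.1467,  0.336 ]), np.float64(0.0011533199365362345))
[0.5212 0.044  0.36  ] [ 0.5473 -0.1441  0.36  ] [ 0.4782 -0.1531  0.36  ] [0.4517 0.0344 0.36  ] [ 0.4996 -0.0547  0.36  ] 0.1898907407481151
trigger tip (array([ 0.4844, -0.026 ,  0.1566]), np.float64(0.0034027947112577834))
pivot screw [array([ 0.5846, -0.0415,  0.16  ])]
```

```bash
cat > m.py <<'E'
from h import *
import pickle
from scipy.optimize import least_squares
np.set_printoptions(precision=4,suppress=True)
S=pickle.load(open('scene0.pkl','rb'));T=pickle.load(open('top0.pkl','rb'))
s=lambda x,y:(x/4.4+262-.4,y/4.4+150-.4)
t=lambda x,y:(x/5+228-.4,y/5+140-.4)
ya=np.radians(8.04)
Rr=R.from_euler('z',ya).as_matrix()             # rig
Rc=Rr@R.from_euler('y',-38,degrees=True).as_matrix() # clamp: z leans to -x
E
python3 - <<'E'
from m import *
print('clamp z',Rc[:,2])
print('glue',tri(S,s(236,413),T,t(417,82)),'tin',tri(S,s(437,397),T,t(197,262)))
O=[(S,s(153,186),(0,0,32)),(T,t(566,351),(0,0,32)),(S,s(217,224),(0,51,2)),(S,s(182,303),(8,20,-60))]
f=lambda p:np.concatenate([(proj(d,p+Rc@np.array(o)/1e3)[0]-uv) for d,uv,o in O])
r=least_squares(f,[.5,-.07,.18]);g=r.x;print('grip',g,f(g))
bar=[g+Rc@np.array([0,y,-97])/1e3 for y in (-60,70)]
print('bar proj (crop)',[(proj(S,b)[0]-[261.6,149.6])*4.4 for b in bar],bar[0][2])
print('lamp corners at z=g+.158',[onz(T,t(*p),g[2]+.158)for p in [(350,220),(712,160),(737,290),(372,352)]])
for zz in (.136,.158):
  L=[onz(T,t(*p),g[2]+.158)for p in [(350,220),(712,160),(737,290),(372,352)]];m=np.mean(L,0);m[2]=g[2]+zz
  print('mid',m,Rr.T@(m-g),[(proj(S,m+Rr@np.array([.0375,y,0]))[0]-[261.6,149.6])*4.4 for y in(-.1,.1)])
E
```

```text
clamp z [-0.6096 -0.0861  0.788 ]
glue (array([0.6653, 0.0069, 0.1289]), np.float64(3.0441377532009756e-05)) tin (array([0.569 , 0.1507, 0.0655]), np.float64(0.0013386468936007348))
grip [ 0.5004 -0.0745  0.1643] [ 0.0326  0.1675  0.7942 -0.1039  0.6723 -0.3219  0.2371  0.2076]
bar proj (crop) [array([ 82.456 , 355.2019]), array([249.2865, 348.5084])] 0.0879002718666786
lamp corners at z=g+.158 [array([0.5304, 0.0451, 0.3223]), array([ 0.5574, -0.149 ,  0.3223]), array([ 0.4861, -0.1583,  0.3223]), array([0.4588, 0.0352, 0.3223])]
mid [ 0.5082 -0.0568  0.3003] [0.0102 0.0165 0.136 ] [array([ 24.4155, 119.1695]), array([307.5686, 108.3096])]
mid [ 0.5082 -0.0568  0.3223] [0.0102 0.0165 0.158 ] [array([21.0764, 92.7296]), array([307.5339,  81.7996])]
```

The point fit agrees to under 1 px. The tool has to tilt by 38°, but the rows only offer shift and spin, so I'll check what the interface documents before moving.

Request:
apply_moves([
  {"dx": 0,"dy": 0,"dz": 0,"spin": 5},
])

```text
time_s: 0.18
tcp_pos: [0.1718, -0.5223, 0.2573]
tool_rot: [-3.12, -0.362, 0.0]
wrist_force: [0.3, -0.1, 0.2]
grip_width: 0.0883
```

Request:
apply_moves([
  {"dz": -40,"spin": 5.2},
  {"dz": -40},
  {"dz": -40},
  {"dz": -40},
  {"dz": -40},
  {"dz": -40},
  {"dx": 24,"dy": -32,"dz": -6},
  {"dx": 24,"dy": -32,"dz": -6},
  {"dx": 24,"dy": -32,"dz": -6},
  {"dx": 24,"dy": -32,"dz": -6},
  {"dx": 24,"dy": -32,"dz": -6},
  {"dx": 24,"dy": -32,"dz": -6},
])

```text
validation failed for argument at $.se...
```

Request:
apply_moves([
  {"dx": 24,"dy": -32,"dz": -6},
  {"dx": 24,"dy": -32,"dz": -6},
  {"dx": 24,"dy": -32,"dz": -6},
  {"dx": 24,"dy": -32,"dz": -6},
  {"dx": 24,"dy": -32,"dz": -6},
  {"dx": 24,"dy": -32,"dz": -6},
  {"dx": 24,"dy": -32,"dz": -6},
  {"dx": 24,"dy": -32,"dz": -6},
  {"dx": 24,"dy": -32,"dz": -6},
  {"dx": 24,"dy": -32,"dz": -6},
  {"dx": 24,"dy": -32,"dz": -6},
])

```text
validation failed for argument at $.se...
```

Request:
apply_moves([
  {"dx": 0,"dy": 0,"dz": -40,"spin": 5.2},
  {"dx": 0,"dy": 0,"dz": -40,"spin": 0},
  {"dx": 0,"dy": 0,"dz": -40,"spin": 0},
  {"dx": 0,"dy": 0,"dz": -40,"spin": 0},
  {"dx": 0,"dy": 0,"dz": -40,"spin": 0},
  {"dx": 0,"dy": 0,"dz": -40,"spin": 0},
  {"dx": 24,"dy": -32,"dz": -6,"spin": 0},
  {"dx": 24,"dy": -32,"dz": -6,"spin": 0},
  {"dx": 24,"dy": -32,"dz": -6,"spin": 0},
  {"dx": 24,"dy": -32,"dz": -6,"spin": 0},
  {"dx": 24,"dy": -32,"dz": -6,"spin": 0},
  {"dx": 24,"dy": -32,"dz": -6,"spin": 0},
])

```text
time_s: 1.18
tcp_pos: [0.2881, -0.3104, 0.5338]
tool_rot: [-3.133, -0.219, 0.0]
wrist_force: [0.9, -0.5, 0.2]
grip_width: 0.0877
```

Request:
apply_moves([
  {"dx": 24,"dy": -32,"dz": -6,"spin": 0},
  {"dx": 24,"dy": -32,"dz": -6,"spin": 0},
  {"dx": 24,"dy": -32,"dz": -6,"spin": 0},
  {"dx": 24,"dy": -32,"dz": -6,"spin": 0},
  {"dx": 24,"dy": -32,"dz": -6,"spin": 0},
  {"dx": 24,"dy": -32,"dz": -6,"spin": 0},
  {"dx": 24,"dy": -32,"dz": -6,"spin": 0},
  {"dx": 24,"dy": -32,"dz": -6,"spin": 0},
  {"dx": 24,"dy": -32,"dz": -6,"spin": 0},
  {"dx": 24,"dy": -32,"dz": -6,"spin": 0},
  {"dx": 24,"dy": -32,"dz": -6,"spin": 0},
])

```text
time_s: 2.1
tcp_pos: [0.5003, 0.0753, 0.5999]
tool_rot: [-3.134, -0.22, 0.0]
wrist_force: [0.5, -2.1, 0.7]
grip_width: 0.0881
```

Request:
apply_moves([
  {"dx": 40,"dy": 0,"dz": 0,"spin": 0},
  {"dx": 40,"dy": 0,"dz": 0,"spin": 0},
  {"dx": 40,"dy": 0,"dz": 0,"spin": 0},
  {"dx": 40,"dy": 0,"dz": 0,"spin": 0},
  {"dx": 40,"dy": 0,"dz": 0,"spin": 0},
  {"dx": 40,"dy": 0,"dz": 0,"spin": 0},
])

```text
time_s: 2.6
tcp_pos: [0.6488, 0.0937, 0.5054]
tool_rot: [-3.128, -0.219, -0.093]
wrist_force: [-0.2, 0.5, -1.2]
grip_width: 0.0878
```

```bash
python3 -c "
from workcell import ctrl; s=ctrl.get_state(); print(s['joint_pos'],s['tcp_pos'],s['tool_rot'])"
```

```text
[-0.04079727  0.60063657  0.2229579   0.01460326  2.25935711  1.3996965 ] [0.6487859  0.09372215 0.50537138] [-3.12779945 -0.21916703 -0.09326762]
```

Request:
apply_moves([
  {"dx": 40,"dy": 0,"dz": 0,"spin": 0},
  {"dx": 40,"dy": 0,"dz": 0,"spin": 0},
  {"dx": 40,"dy": 0,"dz": 0,"spin": 0},
  {"dx": 40,"dy": 0,"dz": 0,"spin": 0},
])

```text
time_s: 2.93
tcp_pos: [0.7171, 0.103, 0.4431]
tool_rot: [-3.119, -0.218, -0.191]
wrist_force: [-0.7, 0.3, -0.1]
grip_width: 0.0879
```

Request:
apply_moves([
  {"dx": 0,"dy": 0,"dz": 0,"spin": 0},
  {"dx": 0,"dy": 0,"dz": 0,"spin": 0},
])

```text
time_s: 3.1
tcp_pos: [0.7162, 0.1027, 0.4436]
tool_rot: [-3.119, -0.218, -0.187]
wrist_force: [0.6, 0.2, 0.2]
grip_width: 0.088
```

Request:
apply_moves([
  {"dx": -40,"dy": 0,"dz": 0,"spin": 0},
  {"dx": -40,"dy": 0,"dz": 0,"spin": 0},
])

```text
time_s: 3.27
tcp_pos: [0.6541, 0.0933, 0.4366]
tool_rot: [-3.119, -0.218, -0.192]
wrist_force: [1.4, -0.5, 0.8]
grip_width: 0.0884
```

```bash
python3 -c "
from workcell import ctrl; s=ctrl.get_state(); print(s['joint_pos'],s['tcp_pos'],s['tool_rot'])
from h import *; print(R.from_rotvec(s['tool_rot']).as_matrix())"
```

```text
[-0.04524085  0.50961139  0.59137068  0.02440785  1.91983217  1.39557979] [0.65414072 0.0933111  0.43659416] [-3.11911536 -0.21824116 -0.1917596 ]
[[ 9.82798976e-01  1.39281002e-01  1.21272317e-01]
 [ 1.38181997e-01 -9.90252814e-01  1.74671274e-02]
 [ 1.22523092e-01 -4.09023865e-04 -9.92465579e-01]]
```

Request:
apply_moves([
  {"dx": 40,"dy": 0,"dz": 0,"spin": 0},
  {"dx": 40,"dy": 0,"dz": 0,"spin": 0},
  {"dx": 36,"dy": 0,"dz": -20,"spin": 0},
  {"dx": 36,"dy": 0,"dz": -20,"spin": 0},
  {"dx": 36,"dy": 0,"dz": -20,"spin": 0},
  {"dx": 36,"dy": 0,"dz": -20,"spin": 0},
  {"dx": 36,"dy": 0,"dz": -20,"spin": 0},
  {"dx": 36,"dy": 0,"dz": -20,"spin": 0},
])

```text
time_s: 3.93
tcp_pos: [0.7369, 0.105, 0.4639]
tool_rot: [-3.089, -0.217, -0.405]
wrist_force: [0.4, 0.5, -0.8]
grip_width: 0.0879
```

Request:
apply_moves([
  {"dx": 28,"dy": 0,"dz": -30,"spin": 0},
  {"dx": 28,"dy": 0,"dz": -30,"spin": 0},
  {"dx": 28,"dy": 0,"dz": -30,"spin": 0},
  {"dx": 28,"dy": 0,"dz": -30,"spin": 0},
])

```text
time_s: 4.27
tcp_pos: [0.7091, 0.1008, 0.5208]
tool_rot: [-3.066, -0.215, -0.524]
wrist_force: [0.8, -0.0, -0.4]
grip_width: 0.0883
```

```bash
python3 -c "
from workcell import ctrl; s=ctrl.get_state(); print(s['joint_pos'],s['tcp_pos'],s['tool_rot'])
from h import *; print(R.from_rotvec(s['tool_rot']).as_matrix())"
```

```text
[-0.04354482  0.59723499  0.22131005  0.06677481  1.98882705  1.42481471] [0.70909761 0.10081858 0.52077084] [-3.06575054 -0.21471995 -0.52420155]
[[ 9.33980407e-01  1.39458581e-01  3.28986176e-01]
 [ 1.31406653e-01 -9.90227829e-01  4.67026569e-02]
 [ 3.32284353e-01 -3.88394254e-04 -9.43179176e-01]]
```

Request:
apply_moves([
  {"dx": 40,"dy": 0,"dz": -8,"spin": 0},
  {"dx": 40,"dy": 0,"dz": -8,"spin": 0},
  {"dx": 40,"dy": 0,"dz": -8,"spin": 0},
  {"dx": 40,"dy": 0,"dz": -8,"spin": 0},
  {"dx": 40,"dy": 0,"dz": -8,"spin": 0},
  {"dx": 40,"dy": 0,"dz": -8,"spin": 0},
  {"dx": 40,"dy": 0,"dz": -8,"spin": 0},
  {"dx": 40,"dy": 0,"dz": -8,"spin": 0},
  {"dx": 40,"dy": 0,"dz": -8,"spin": 0},
  {"dx": 40,"dy": 0,"dz": -8,"spin": 0},
  {"dx": 40,"dy": 0,"dz": -8,"spin": 0},
  {"dx": 40,"dy": 0,"dz": -8,"spin": 0},
])

```text
time_s: 5.27
tcp_pos: [0.78, 0.1102, 0.5291]
tool_rot: [-2.953, -0.207, -0.916]
wrist_force: [0.4, 0.6, -0.1]
grip_width: 0.0881
```

```bash
python3 -c "
from workcell import ctrl; s=ctrl.get_state(); print(s['joint_pos'],s['tcp_pos'],s['tool_rot'])
from h import *; M=R.from_rotvec(s['tool_rot']).as_matrix();print(M,np.degrees(np.arccos(-M[2,2])))"
```

```text
[-0.0396776   0.62678029  0.22224921  0.10305266  1.69796353  1.43590171] [0.78003351 0.11022373 0.52906737] [-2.9533862  -0.2065367  -0.91607519]
[[ 0.81644698  0.13952554  0.56030969]
 [ 0.11440427 -0.99021785  0.07987665]
 [ 0.56597349 -0.00111322 -0.82442269]] 34.469995511698876
```

3.5° more is needed, at about 1.25° per row.

Request:
apply_moves([
  {"dx": 40,"dy": 0,"dz": -8,"spin": 0},
  {"dx": 40,"dy": 0,"dz": -8,"spin": 0},
  {"dx": 40,"dy": 0,"dz": -8,"spin": 0},
])

```text
time_s: 5.52
tcp_pos: [0.7848, 0.1108, 0.5471]
tool_rot: [-2.916, -0.204, -1.015]
wrist_force: [0.6, -0.8, -0.6]
grip_width: 0.0879
```

Request:
apply_moves([
  {"dx": -41,"dy": 0,"dz": 0,"spin": 0},
  {"dx": -41,"dy": 0,"dz": 0,"spin": 0},
])

```text
time_s: 5.68
tcp_pos: [0.7439, 0.1043, 0.5136]
tool_rot: [-2.915, -0.205, -1.018]
wrist_force: [2.2, 0.5, 0.8]
grip_width: 0.0886
```

```bash
cat > w.py <<'E'
from m import *
import sys
G=np.array([.5004,-.0745,.1643])
st=ctrl.get_state(); M=R.from_rotvec(st['tool_rot']).as_matrix(); p=st['tcp_pos']
print('tcp in clamp mm',Rc.T@(p-G)*1e3,'rig rel grip',Rr.T@(p-G)*1e3,'tilt',np.degrees(np.arccos(-M[2,2])),'F clamp',Rc.T@st['wrist_force'],'t',st['time_s'])
print(st['joint_pos']); print('tool axes in clamp\n',Rc.T@M)
E
python3 w.py
```

```text
tcp in clamp mm [424.7456 143.0149 111.4534] rig rel grip [266.0865 143.0149 349.326 ] tilt 38.5145591397236 F clamp [ 2.2569  0.143  -0.7137] t 5.6833
[-0.0559  0.463   0.591   0.1238  1.426   1.3987]
tool axes in clamp
 [[ 1.     -0.0002  0.009 ]
 [-0.0002 -1.      0.0008]
 [ 0.009  -0.0008 -1.    ]]
```

Request:
apply_moves([
  {"dx": -34,"dy": 9,"dz": -15,"spin": 0},
  {"dx": -34,"dy": 9,"dz": -15,"spin": 0},
  {"dx": -34,"dy": 9,"dz": -15,"spin": 0},
  {"dx": -34,"dy": 9,"dz": -15,"spin": 0},
  {"dx": -34,"dy": 9,"dz": -15,"spin": 0},
  {"dx": -34,"dy": 9,"dz": -15,"spin": 0},
  {"dx": -34,"dy": 9,"dz": -15,"spin": 0},
  {"dx": -34,"dy": 9,"dz": -15,"spin": 0},
  {"dx": -34,"dy": 9,"dz": -15,"spin": 0},
  {"dx": -34,"dy": 9,"dz": -15,"spin": 0},
  {"dx": -34,"dy": 9,"dz": -15,"spin": 0},
])

```text
time_s: 6.6
tcp_pos: [0.3665, -0.0472, 0.412]
tool_rot: [-2.917, -0.208, -1.014]
wrist_force: [0.0, -0.4, 0.8]
grip_width: 0.0883
```

```bash
python3 w.py
```

```text
tcp in clamp mm [ 50.9921  45.7298 274.4433] rig rel grip [-128.7819   45.7298  247.6581] tilt 38.33235553794435 F clamp [ 0.4469 -0.4287  0.6229] t 6.6
[-0.8163 -0.3011  1.723   0.5492  1.3318  0.5864]
tool axes in clamp
 [[ 1.      0.0017  0.0058]
 [ 0.0017 -1.      0.0005]
 [ 0.0058 -0.0005 -1.    ]]
```

Request:
apply_moves([
  {"dx": -17,"dy": 7.4,"dz": 0,"spin": 0},
  {"dx": -17,"dy": 7.4,"dz": 0,"spin": 0},
  {"dx": -17,"dy": 7.4,"dz": 0,"spin": 0},
  {"dx": 0,"dy": 0,"dz": 35,"spin": 0},
  {"dx": 0,"dy": 0,"dz": 35,"spin": 0},
  {"dx": 0,"dy": 0,"dz": 35,"spin": 0},
  {"dx": 0,"dy": 0,"dz": 35,"spin": 0},
  {"dx": 0,"dy": 0,"dz": 30,"spin": 0},
  {"dx": 0,"dy": 0,"dz": 0,"spin": 0},
])

```text
time_s: 7.35
tcp_pos: [0.4364, -0.0597, 0.2433]
tool_rot: [-2.916, -0.204, -1.002]
wrist_force: [-0.4, -0.1, -0.7]
grip_width: 0.0881
```

```bash
python3 w.py; python3 - <<'E'
from h import *
a=grab('scene','pics/s2f.png')['color'][150:285,262:402,::-1]; b=grab('top','pics/t2f.png')['color'][140:250,268:388,::-1]
a=cv2.resize(a,None,fx=3.3,fy=3.3,interpolation=cv2.INTER_CUBIC)
b=cv2.resize(b,None,fx=2.75,fy=2.75,interpolation=cv2.INTER_CUBIC)
c=np.zeros((446,800,3),np.uint8); c[:a.shape[0],:a.shape[1]]=a[:446]; c[:b.shape[0],465:465+b.shape[1]]=b
cv2.imwrite('pics/c2.png',c); print(a.shape,b.shape)
E
```

```text
tcp in clamp mm [  0.359   23.6076 100.0043] rig rel grip [-61.2859  23.6076  79.0255] tilt 37.95946631907618 F clamp [-0.7824 -0.0115 -0.3385] t 7.35
[-0.6597  0.0165  1.9906  0.6936  0.7696  0.3511]
tool axes in clamp
 [[ 1.     -0.0022 -0.0007]
 [-0.0022 -1.      0.0052]
 [-0.0007 -0.0052 -1.    ]]
(446, 462, 3) (302, 330, 3)
```

View pics/c2.png

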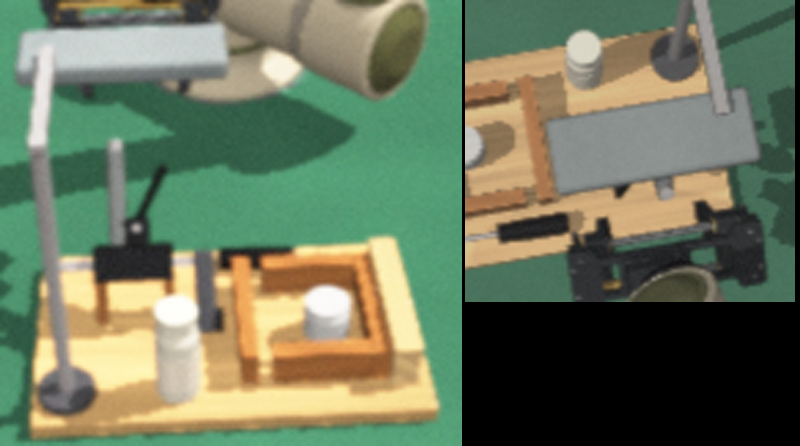

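```bash
python3 - <<'E'
from w import *
for y in (44,53,-44,-53):
  for x in (-9,9):
    P=p+M@np.array([x,y,19])/1e3
    a=(proj(S,P)[0]-[262,150]+.35)*3.3; b=(proj(T,P)[0]-[268,140]+.3)*2.75+[465,0]
    print(y,x,a,b)
E
```

```text
tcp in clamp mm [  1.9249  23.0703 103.3555] rig rel grip [-62.1151  23.0703  82.6303] tilt 38.180344039727515 F clamp [0.4412 0.0232 0.0958] t 7.45
[-0.6634  0.0088  1.9875  0.6915  0.7763  0.3526]
tool axes in clamp
 [[ 1.     -0.0002  0.0031]
 [-0.0002 -1.      0.0026]
 [ 0.0031 -0.0026 -1.    ]]
44 -9 [93.1545 91.1705] [696.9465 218.0893]
44 9 [92.0396 89.6742] [695.2122 202.7971]
53 -9 [84.5594 91.5234] [705.5559 216.6014]
53 9 [83.3208 90.0321] [703.8743 201.3046]
-44 -9 [177.1286  87.732 ] [612.4995 232.6734]
-44 9 [177.2216  86.1875] [610.2452 217.4285]
-53 -9 [185.7087  87.3816] [603.8369 234.1684]
-53 9 [185.9251  85.8323] [601.5291 218.9285]
```

The two views agree with the arm to about 2 mm: fingertips at (607,226) and (702,210) in the top half of the picture, straddling grip (665,190) and trigger (622,188). Advancing along the grip.

Request:
apply_moves([
  {"dx": 0,"dy": 0,"dz": 20,"spin": 0},
  {"dx": 0,"dy": 0,"dz": 20,"spin": 0},
  {"dx": 0,"dy": 0,"dz": 20,"spin": 0},
  {"dx": 0,"dy": 0,"dz": 20,"spin": 0},
  {"dx": 0,"dy": 0,"dz": 0,"spin": 0},
])

```text
time_s: 7.87
tcp_pos: [0.4852, -0.054, 0.184]
tool_rot: [-2.917, -0.204, -1.011]
wrist_force: [-0.2, 0.5, 0.3]
grip_width: 0.0877
```

Request:
apply_moves([
  {"dx": 0,"dy": 0,"dz": 10,"spin": 0},
  {"dx": 0,"dy": 0,"dz": 6,"spin": 0},
  {"dx": 0,"dy": 0,"dz": 0,"spin": 0},
])

```text
time_s: 8.12
tcp_pos: [0.4945, -0.0526, 0.1725]
tool_rot: [-2.917, -0.205, -1.013]
wrist_force: [0.4, 0.0, -0.3]
grip_width: 0.0881
```

```bash
python3 w.py; python3 - <<'E'
from h import *
a=grab('scene','pics/s3f.png')['color'][150:270,262:352,::-1]; b=grab('top','pics/t3f.png')['color'][160:240,298:388,::-1]
a=cv2.resize(a,None,fx=4.4,fy=4.4,interpolation=cv2.INTER_CUBIC)
b=cv2.resize(b,None,fx=4.4,fy=4.4,interpolation=cv2.INTER_CUBIC)
c=np.zeros((530,800,3),np.uint8); c[:a.shape[0],:a.shape[1]]=a; c[:b.shape[0],400:400+b.shape[1]]=b
cv2.imwrite('pics/c3.png',c)
E
```

```text
tcp in clamp mm [ 2.8533 22.5033  8.1634] rig rel grip [-2.7775 22.5033  8.1895] tilt 38.30282496402658 F clamp [ 0.1044 -0.0139 -0.4903] t 8.1167
[-0.5358  0.2413  1.9959  0.8843  0.526   0.1969]
tool axes in clamp
 [[ 1.     -0.0004  0.0053]
 [-0.0004 -1.      0.0006]
 [ 0.0053 -0.0006 -1.    ]]
```

View pics/c3.png

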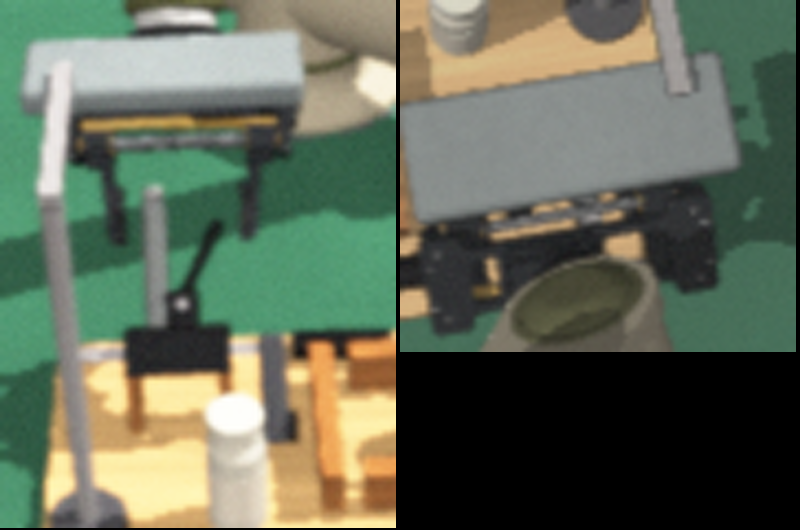

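The fingers straddle grip and trigger: fingertips at (118,240) and (250,236), trigger tip at (215,226), and the palm (y≈150) clear of the button (y≈186). I'll go 8 mm deeper, then start the first squeeze with force checks.

Request:
apply_moves([
  {"dx": -1.5,"dy": 0,"dz": 4,"spin": 0},
  {"dx": -1.5,"dy": 0,"dz": 4,"spin": 0},
  {"dx": 0,"dy": 5,"dz": 0,"spin": 0},
  {"dx": 0,"dy": 5,"dz": 0,"spin": 0},
  {"dx": 0,"dy": 5,"dz": 0,"spin": 0},
  {"dx": 0,"dy": 5,"dz": 0,"spin": 0},
  {"dx": 0,"dy": 0,"dz": 0,"spin": 0},
])

```text
time_s: 8.8
tcp_pos: [0.4998, -0.0722, 0.1632]
tool_rot: [-2.917, -0.204, -1.01]
wrist_force: [-1.8, 3.1, -1.1]
grip_width: 0.0881
```

Request:
apply_moves([
  {"dx": 0,"dy": 4,"dz": 0,"spin": 0},
  {"dx": 0,"dy": 4,"dz": 0,"spin": 0},
  {"dx": 0,"dy": 4,"dz": 0,"spin": 0},
  {"dx": 0,"dy": 4,"dz": 0,"spin": 0},
  {"dx": 0,"dy": 0,"dz": 0,"spin": 0},
])

```text
time_s: 9.22
tcp_pos: [0.5017, -0.0873, 0.1631]
tool_rot: [-2.917, -0.205, -1.009]
wrist_force: [-2.8, 2.0, 1.2]
grip_width: 0.088
```

```bash
python3 w.py
```

```text
tcp in clamp mm [ -1.1047 -12.8812  -0.6463] rig rel grip [ -0.4726 -12.8812  -1.1894] tilt 38.18029118838108 F clamp [-1.2213  2.3709  2.4138] t 9.2167
[-0.6086  0.283   1.9698  0.914   0.5632  0.1081]
tool axes in clamp
 [[ 1.     -0.0006  0.0031]
 [-0.0006 -1.      0.0027]
 [ 0.0031 -0.0027 -1.    ]]
```

Request:
apply_moves([
  {"dx": 0,"dy": 3,"dz": 0,"spin": 0},
  {"dx": 0,"dy": 2,"dz": 0,"spin": 0},
  {"dx": 0,"dy": 0,"dz": 0,"spin": 0},
])

```text
time_s: 9.47
tcp_pos: [0.5023, -0.0917, 0.1631]
tool_rot: [-2.915, -0.206, -1.008]
wrist_force: [-3.7, 6.9, 3.8]
grip_width: 0.0881
```

Request:
apply_moves([
  {"dx": 0,"dy": 2,"dz": 0,"spin": 0},
  {"dx": 0,"dy": 0,"dz": 0,"spin": 0},
])

```text
time_s: 9.63
tcp_pos: [0.5025, -0.0933, 0.1631]
tool_rot: [-2.915, -0.206, -1.008]
wrist_force: [-3.8, 6.5, 5.2]
grip_width: 0.0881
```

Request:
apply_moves([
  {"dx": 0,"dy": 1.5,"dz": 0,"spin": 0},
  {"dx": 0,"dy": 0,"dz": 0,"spin": 0},
])

```text
time_s: 9.8
tcp_pos: [0.5027, -0.0946, 0.1631]
tool_rot: [-2.914, -0.207, -1.008]
wrist_force: [-4.2, 8.5, 6.7]
grip_width: 0.0883
```

```bash
python3 w.py|head -1
```

```text
tcp in clamp mm [ -1.1678 -20.1828  -0.5607] rig rel grip [ -0.5751 -20.1828  -1.1608] tilt 38.17976294776282 F clamp [1.8023 8.9732 7.1565] t 9.8
```

Request:
apply_moves([
  {"dx": 0,"dy": 1.5,"dz": 0,"spin": 0},
  {"dx": 0,"dy": 0,"dz": 0,"spin": 0},
])

```text
time_s: 9.97
tcp_pos: [0.5028, -0.0959, 0.1631]
tool_rot: [-2.914, -0.207, -1.008]
wrist_force: [-5.5, 8.0, 6.3]
grip_width: 0.088
```

Request:
apply_moves([
  {"dx": 0,"dy": 1.5,"dz": 0,"spin": 0},
  {"dx": 0,"dy": 0,"dz": 0,"spin": 0},
])

```text
time_s: 10.13
tcp_pos: [0.5028, -0.096, 0.1629]
tool_rot: [-2.911, -0.207, -1.006]
wrist_force: [-3.5, 16.2, 7.1]
grip_width: 0.0881
```

```bash
python3 w.py|head -1; python3 - <<'E'
from h import *
a=grab('scene','pics/s4f.png')['color'][180:260,275:375,::-1]
cv2.imwrite('pics/c4.png',cv2.resize(a,None,fx=6,fy=6,interpolation=cv2.INTER_CUBIC))
E
```

```text
tcp in clamp mm [ -1.3392 -21.6057  -0.6774] rig rel grip [ -0.6383 -21.6057  -1.3583] tilt 38.167520093391175 F clamp [ 3.4138 16.5496  6.3628] t 10.1333
```

View pics/c4.png

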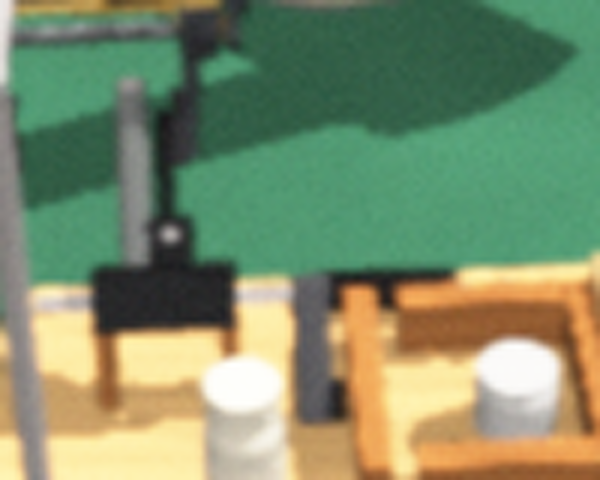

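Full squeeze reached: the lever is upright, the jaw has advanced, and the stop is at clamp y = −21.6 with 16 N. Now letting go and squeezing again.

Request:
apply_moves([
  {"dx": 0,"dy": -11,"dz": 0,"spin": 0},
  {"dx": 0,"dy": -11,"dz": 0,"spin": 0},
  {"dx": 0,"dy": -11,"dz": 0,"spin": 0},
  {"dx": 0,"dy": -11,"dz": 0,"spin": 0},
  {"dx": 0,"dy": 0,"dz": 0,"spin": 0},
  {"dx": 0,"dy": 0,"dz": 0,"spin": 0},
])

```text
time_s: 10.68
tcp_pos: [0.4976, -0.0548, 0.1635]
tool_rot: [-2.917, -0.207, -1.011]
wrist_force: [0.3, -0.9, 0.4]
grip_width: 0.0882
```

```bash
python3 w.py|head -1
```

```text
tcp in clamp mm [-0.5071 19.8963 -0.6314] rig rel grip [-0.0108 19.8963 -0.8098] tilt 38.233813506514814 F clamp [ 0.3963 -0.9054  0.2429] t 10.6833
```

Request:
apply_moves([
  {"dx": 0,"dy": 10,"dz": 0,"spin": 0},
  {"dx": 0,"dy": 10,"dz": 0,"spin": 0},
  {"dx": 0,"dy": 9,"dz": 0,"spin": 0},
  {"dx": 0,"dy": 6,"dz": 0,"spin": 0},
  {"dx": 0,"dy": 4,"dz": 0,"spin": 0},
  {"dx": 0,"dy": 2,"dz": 0,"spin": 0},
  {"dx": 0,"dy": 1,"dz": 0,"spin": 0},
  {"dx": 0,"dy": 0,"dz": 0,"spin": 0},
])

```text
time_s: 11.35
tcp_pos: [0.5027, -0.096, 0.163]
tool_rot: [-2.912, -0.205, -1.007]
wrist_force: [-6.4, 12.5, 8.7]
grip_width: 0.0882
```

```bash
python3 w.py|head -1
```

```text
tcp in clamp mm [ -1.3548 -21.5801  -0.566 ] rig rel grip [ -0.7191 -21.5801  -1.2801] tilt 38.1774321128387 F clamp [ 1.6781 13.2883  9.6715] t 11.35
```

Request:
apply_moves([
  {"dx": 0,"dy": -14,"dz": 0,"spin": 0},
  {"dx": 0,"dy": -14,"dz": 0,"spin": 0},
  {"dx": 0,"dy": -14,"dz": 0,"spin": 0},
  {"dx": 0,"dy": 0,"dz": 0,"spin": 0},
  {"dx": 0,"dy": 0,"dz": 0,"spin": 0},
  {"dx": 0,"dy": 12,"dz": 0,"spin": 0},
  {"dx": 0,"dy": 12,"dz": 0,"spin": 0},
  {"dx": 0,"dy": 9,"dz": 0,"spin": 0},
  {"dx": 0,"dy": 5,"dz": 0,"spin": 0},
  {"dx": 0,"dy": 3,"dz": 0,"spin": 0},
  {"dx": 0,"dy": 1,"dz": 0,"spin": 0},
  {"dx": 0,"dy": 0,"dz": 0,"spin": 0},
])

```text
time_s: 12.35
tcp_pos: [0.5027, -0.0959, 0.1629]
tool_rot: [-2.912, -0.206, -1.007]
wrist_force: [-4.6, 11.9, 7.0]
grip_width: 0.088
```

```bash
python3 w.py|head -1
```

```text
tcp in clamp mm [ -1.4248 -21.5552  -0.6743] rig rel grip [ -0.7076 -21.5552  -1.4086] tilt 38.16645813694678 F clamp [ 2.0047 12.4067  7.2778] t 12.35
```

Request:
apply_moves([
  {"dx": 0,"dy": -14,"dz": 0,"spin": 0},
  {"dx": 0,"dy": -14,"dz": 0,"spin": 0},
  {"dx": 0,"dy": -14,"dz": 0,"spin": 0},
  {"dx": 0,"dy": 0,"dz": 0,"spin": 0},
  {"dx": 0,"dy": 0,"dz": 0,"spin": 0},
  {"dx": 0,"dy": 12,"dz": 0,"spin": 0},
  {"dx": 0,"dy": 12,"dz": 0,"spin": 0},
  {"dx": 0,"dy": 9,"dz": 0,"spin": 0},
  {"dx": 0,"dy": 5,"dz": 0,"spin": 0},
  {"dx": 0,"dy": 3,"dz": 0,"spin": 0},
  {"dx": 0,"dy": 1,"dz": 0,"spin": 0},
  {"dx": 0,"dy": 0,"dz": 0,"spin": 0},
])

```text
time_s: 13.35
tcp_pos: [0.5028, -0.0959, 0.1628]
tool_rot: [-2.912, -0.206, -1.006]
wrist_force: [-1.8, 12.8, 4.7]
grip_width: 0.088
```

```bash
python3 w.py|head -1; python3 - <<'E'
from h import *
a=grab('scene','pics/s5f.png')['color'][180:260,275:375,::-1]
cv2.imwrite('pics/c5.png',cv2.resize(a,None,fx=6,fy=6,interpolation=cv2.INTER_CUBIC))
E
```

```text
tcp in clamp mm [ -1.4089 -21.5427  -0.8405] rig rel grip [ -0.5928 -21.5427  -1.5297] tilt 38.16146703258308 F clamp [ 2.8589 12.9702  3.6729] t 13.35
```

View pics/c5.png

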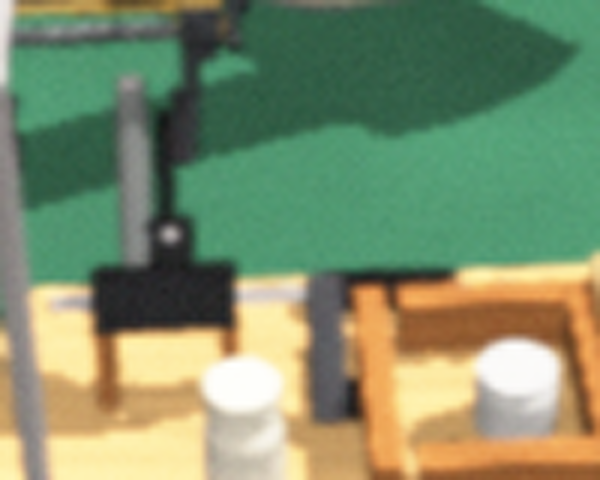

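After four squeezes the pad (358,395) touches the rail, whose left edge has gone from 343 to 357 px, about 7 mm. That fits jaw ≈ 27 mm. Squeezes 5 and 6 next.

Request:
apply_moves([
  {"dx": 0,"dy": -14,"dz": 0,"spin": 0},
  {"dx": 0,"dy": -14,"dz": 0,"spin": 0},
  {"dx": 0,"dy": -14,"dz": 0,"spin": 0},
  {"dx": 0,"dy": 0,"dz": 0,"spin": 0},
  {"dx": 0,"dy": 0,"dz": 0,"spin": 0},
  {"dx": 0,"dy": 12,"dz": 0,"spin": 0},
  {"dx": 0,"dy": 12,"dz": 0,"spin": 0},
  {"dx": 0,"dy": 9,"dz": 0,"spin": 0},
  {"dx": 0,"dy": 5,"dz": 0,"spin": 0},
  {"dx": 0,"dy": 3,"dz": 0,"spin": 0},
  {"dx": 0,"dy": 1,"dz": 0,"spin": 0},
  {"dx": 0,"dy": 0,"dz": 0,"spin": 0},
])

```text
time_s: 14.4
tcp_pos: [0.5027, -0.0959, 0.1629]
tool_rot: [-2.912, -0.206, -1.007]
wrist_force: [-5.4, 12.2, 7.4]
grip_width: 0.0879
```

```bash
python3 w.py|head -1
```

```text
tcp in clamp mm [ -1.3927 -21.559   -0.6662] rig rel grip [ -0.6873 -21.559   -1.3824] tilt 38.167772776332676 F clamp [ 1.6979 12.8502  8.1253] t 14.4
```

Request:
apply_moves([
  {"dx": 0,"dy": -14,"dz": 0,"spin": 0},
  {"dx": 0,"dy": -14,"dz": 0,"spin": 0},
  {"dx": 0,"dy": -14,"dz": 0,"spin": 0},
  {"dx": 0,"dy": 0,"dz": 0,"spin": 0},
  {"dx": 0,"dy": 0,"dz": 0,"spin": 0},
  {"dx": 0,"dy": 12,"dz": 0,"spin": 0},
  {"dx": 0,"dy": 9,"dz": 0,"spin": 0},
  {"dx": 0,"dy": 6,"dz": 0,"spin": 0},
  {"dx": 0,"dy": 4,"dz": 0,"spin": 0},
  {"dx": 0,"dy": 0,"dz": 0,"spin": 0},
])

```text
time_s: 15.23
tcp_pos: [0.5016, -0.0866, 0.163]
tool_rot: [-2.915, -0.204, -1.008]
wrist_force: [-4.4, 6.7, 3.7]
grip_width: 0.0878
```

```bash
python3 w.py|head -1
```

```text
tcp in clamp mm [ -1.194  -12.1561  -0.66  ] rig rel grip [ -0.5346 -12.1561  -1.2552] tilt 38.17985395903865 F clamp [-0.4311  7.2102  5.0252] t 15.2333
```

Request:
apply_moves([
  {"dx": 0,"dy": 4,"dz": 0,"spin": 0},
  {"dx": 0,"dy": 3,"dz": 0,"spin": 0},
  {"dx": 0,"dy": 0,"dz": 0,"spin": 0},
])

```text
time_s: 15.48
tcp_pos: [0.5027, -0.0938, 0.163]
tool_rot: [-2.916, -0.204, -1.009]
wrist_force: [-2.1, 3.6, 0.8]
grip_width: 0.0885
```

Request:
apply_moves([
  {"dx": 0,"dy": 2,"dz": 0,"spin": 0},
  {"dx": 0,"dy": 2,"dz": 0,"spin": 0},
  {"dx": 0,"dy": 0,"dz": 0,"spin": 0},
])

```text
time_s: 15.73
tcp_pos: [0.5029, -0.0959, 0.1627]
tool_rot: [-2.912, -0.205, -1.007]
wrist_force: [0.1, 13.3, 3.4]
grip_width: 0.0879
```

```bash
python3 w.py|head -1
```

```text
tcp in clamp mm [ -1.3357 -21.5427  -0.9238] rig rel grip [ -0.4838 -21.5427  -1.5504] tilt 38.16735311205154 F clamp [ 3.622  13.1388  1.4659] t 15.7333
```

Request:
apply_moves([
  {"dx": 0,"dy": -14,"dz": 0,"spin": 0},
  {"dx": 0,"dy": -14,"dz": 0,"spin": 0},
  {"dx": 0,"dy": -14,"dz": 0,"spin": 0},
  {"dx": 0,"dy": 0,"dz": 0,"spin": 0},
  {"dx": 0,"dy": 0,"dz": 0,"spin": 0},
  {"dx": 0,"dy": 8,"dz": 0,"spin": 0},
  {"dx": 0,"dy": 8,"dz": 0,"spin": 0},
  {"dx": 0,"dy": 4,"dz": 0,"spin": 0},
  {"dx": 0,"dy": 2,"dz": 0,"spin": 0},
  {"dx": 0,"dy": 0,"dz": 0,"spin": 0},
])

```text
time_s: 16.57
tcp_pos: [0.5005, -0.0778, 0.1632]
tool_rot: [-2.916, -0.203, -1.009]
wrist_force: [-2.2, 5.3, 2.9]
grip_width: 0.0883
```

Request:
apply_moves([
  {"dx": 0,"dy": 2,"dz": 0,"spin": 0},
  {"dx": 0,"dy": 0,"dz": 0,"spin": 0},
])

```text
time_s: 16.73
tcp_pos: [0.5005, -0.079, 0.1632]
tool_rot: [-2.915, -0.205, -1.009]
wrist_force: [-4.4, 8.5, 6.1]
grip_width: 0.088
```

Request:
apply_moves([
  {"dx": 0,"dy": 2,"dz": 0,"spin": 0},
  {"dx": 0,"dy": 0,"dz": 0,"spin": 0},
])

```text
time_s: 16.9
tcp_pos: [0.5006, -0.0803, 0.1632]
tool_rot: [-2.913, -0.205, -1.008]
wrist_force: [-5.8, 10.5, 8.9]
grip_width: 0.0886
```

```bash
python3 w.py|head -1
```

```text
tcp in clamp mm [-1.1711 -5.7762 -0.5022] rig rel grip [-0.6136 -5.7762 -1.1168] tilt 38.18844137015632 F clamp [ 2.076  11.2581  9.652 ] t 16.9
```

Request:
apply_moves([
  {"dx": 0,"dy": 1.5,"dz": 0,"spin": 0},
  {"dx": 0,"dy": 0,"dz": 0,"spin": 0},
])

```text
time_s: 17.07
tcp_pos: [0.5007, -0.0815, 0.1632]
tool_rot: [-2.913, -0.206, -1.008]
wrist_force: [-6.7, 12.1, 11.0]
grip_width: 0.0882
```

Request:
apply_moves([
  {"dx": 0,"dy": 1.5,"dz": 0,"spin": 0},
  {"dx": 0,"dy": 0,"dz": 0,"spin": 0},
])

```text
time_s: 17.23
tcp_pos: [0.5008, -0.0829, 0.1631]
tool_rot: [-2.913, -0.206, -1.007]
wrist_force: [-6.5, 11.5, 10.1]
grip_width: 0.0881
```

```bash
python3 w.py|head -1; python3 - <<'E'
from h import *
a=grab('scene','pics/s6f.png')['color'][180:260,275:375,::-1]
cv2.imwrite('pics/c6.png',cv2.resize(a,None,fx=6,fy=6,interpolation=cv2.INTER_CUBIC))
E
```

```text
tcp in clamp mm [-1.3605 -8.4139 -0.4408] rig rel grip [-0.8007 -8.4139 -1.1849] tilt 38.1712542326952 F clamp [ 2.4059 12.3107 10.9833] t 17.2333
```

View pics/c6.png

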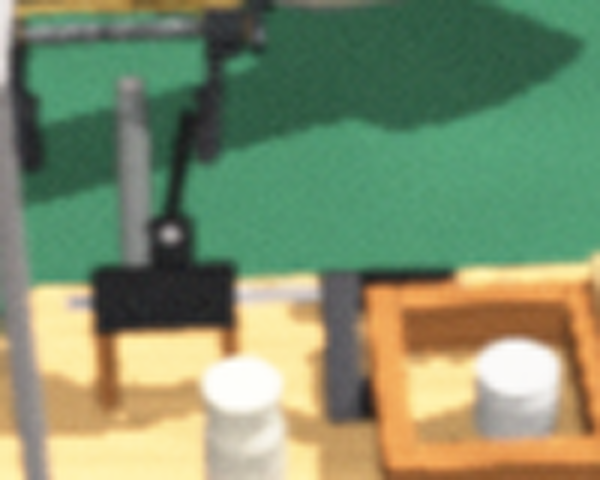

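The rail looks closed on the stiles, with no gap at (400,285) or (405,455). The lever is still moving slightly, so I'll continue until it goes solid.

Request:
apply_moves([
  {"dx": 0,"dy": 1.5,"dz": 0,"spin": 0},
  {"dx": 0,"dy": 0,"dz": 0,"spin": 0},
])

```text
time_s: 17.45
tcp_pos: [0.5014, -0.0855, 0.1631]
tool_rot: [-2.916, -0.205, -1.009]
wrist_force: [-2.8, 2.3, 2.3]
grip_width: 0.0878
```

Request:
apply_moves([
  {"dx": 0,"dy": 1.5,"dz": 0,"spin": 0},
  {"dx": 0,"dy": 0,"dz": 0,"spin": 0},
])

```text
time_s: 17.62
tcp_pos: [0.502, -0.0879, 0.1631]
tool_rot: [-2.918, -0.204, -1.01]
wrist_force: [-2.7, 3.9, 2.0]
grip_width: 0.088
```

Request:
apply_moves([
  {"dx": 0,"dy": 1,"dz": 0,"spin": 0},
  {"dx": 0,"dy": 0,"dz": 0,"spin": 0},
])

```text
time_s: 17.78
tcp_pos: [0.5021, -0.0883, 0.1631]
tool_rot: [-2.917, -0.204, -1.01]
wrist_force: [-3.7, 4.2, 1.3]
grip_width: 0.0884
```

```bash
python3 w.py|head -1
```

```text
tcp in clamp mm [ -0.965  -13.9213  -0.7677] rig rel grip [ -0.2879 -13.9213  -1.1991] tilt 38.19463266113359 F clamp [-1.6403  4.683   2.9453] t 17.7833
```

Request:
apply_moves([
  {"dx": 0,"dy": 2,"dz": 0,"spin": 0},
  {"dx": 0,"dy": 0,"dz": 0,"spin": 0},
])

```text
time_s: 17.95
tcp_pos: [0.5023, -0.09, 0.1631]
tool_rot: [-2.917, -0.205, -1.01]
wrist_force: [-2.7, 5.2, 2.5]
grip_width: 0.0879
```

Request:
apply_moves([
  {"dx": 0,"dy": 1.5,"dz": 0,"spin": 0},
  {"dx": 0,"dy": 0,"dz": 0,"spin": 0},
])

```text
time_s: 18.12
tcp_pos: [0.5024, -0.0911, 0.1631]
tool_rot: [-2.916, -0.205, -1.009]
wrist_force: [-3.0, 6.3, 2.9]
grip_width: 0.0879
```

Request:
apply_moves([
  {"dx": 0,"dy": 1.5,"dz": 0,"spin": 0},
  {"dx": 0,"dy": 0,"dz": 0,"spin": 0},
])

```text
time_s: 18.28
tcp_pos: [0.5025, -0.0921, 0.1631]
tool_rot: [-2.915, -0.206, -1.009]
wrist_force: [-3.5, 7.4, 4.1]
grip_width: 0.0879
```

```bash
python3 w.py|head -1
```

```text
tcp in clamp mm [ -1.061  -17.7311  -0.723 ] rig rel grip [ -0.391  -17.7311  -1.2229] tilt 38.185886011137015 F clamp [0.6063 7.7857 4.7774] t 18.2833
```

Request:
apply_moves([
  {"dx": 0,"dy": 2,"dz": 0,"spin": 0},
  {"dx": 0,"dy": 0,"dz": 0,"spin": 0},
])

```text
time_s: 18.45
tcp_pos: [0.5027, -0.0939, 0.1631]
tool_rot: [-2.915, -0.206, -1.008]
wrist_force: [-5.4, 8.5, 5.9]
grip_width: 0.0882
```

Request:
apply_moves([
  {"dx": 0,"dy": 2,"dz": 0,"spin": 0},
  {"dx": 0,"dy": 0,"dz": 0,"spin": 0},
])

```text
time_s: 18.62
tcp_pos: [0.5029, -0.0955, 0.1631]
tool_rot: [-2.914, -0.206, -1.008]
wrist_force: [-5.5, 9.8, 5.8]
grip_width: 0.0881
```

```bash
python3 w.py|head -1; python3 - <<'E'
from h import *
a=grab('scene','pics/s7f.png')['color'][180:260,275:375,::-1]
r0=cv2.imread('pics/s3f.png');
b=cv2.imread('pics/s6f.png')
# row profile of orange-ness along rail at rows 228-258 -> left edge & gap columns
for f in ('scene0','s4f','s5f','s6f','s7f'):
    im=cv2.imread(f'pics/{f}.png').astype(float)
    for rows in ((229,231),(255,258),(245,248)):
        print(f,rows,(im[rows[0]:rows[1],325:350].mean(0)[:,0]).astype(int))
E
```

```text
tcp in clamp mm [ -1.1013 -21.1389  -0.616 ] rig rel grip [ -0.4886 -21.1389  -1.1635] tilt 38.1872178620656 F clamp [ 0.4136 10.488   7.073 ] t 18.6167
scene0 (229, 231) [98 96 84 58 33 24 32 60 82 89 88 86 67 40 29 38 60 86 89 95 93 89 85 80
 79]
scene0 (255, 258) [101  99 101  99  99 100 101  98  89  72  74  86  86  91 103 130 157 161
 147 117  99  93  91  90  90]
scene0 (245, 248) [ 95  83  61  43  59  87 102  94  75  76  87  93  96 112 141 168 173 174
 174 174 173 173 173 172 170]
s4f (229, 231) [96 96 96 94 78 45 37 58 80 88 85 81 66 37 31 36 61 83 90 88 89 86 82 82
 79]
s4f (255, 258) [ 96 100  99  99  99 101 100  97  88  72  71  83  87  88 100 131 156 160
 145 116  97  91  91  87  87]
s4f (245, 248) [ 87  92  95  91  77  50  35  43  63  75  87  90  95 112 139 166 172 170
 174 173 170 171 172 169 168]
s5f (229, 231) [134 100  93  95  95  97  88  60  47  63  86  87  88  77  55  39  61  84
  90  92  89  86  85  81  79]
s5f (255, 258) [138 110 101 100 102 100  97 101 100  97  86  72  75  85  85  87 101 124
 138 114  97  92  89  89  86]
s5f (245, 248) [113  87  83  89  92  92  84  68  38  34  52  76  87  92  96 115 145 166
 170 172 172 171 172 169 168]
s6f (229, 231) [157 152 141 112  91  95  96 100  98  81  55  64  82  85  87  85  82  88
  89  89  89  88  86  80  79]
s6f (255, 258) [161 159 141 112  98  98 100  98  98 100  99  98  84  67  68  84  87  86
  87  89  90  91  88  90  88]
s6f (245, 248) [166 151 117  95  84  87  91  93  88  73  43  33  45  73  86  91  96 110
 142 165 172 172 170 169 168]
s7f (229, 231) [154 154 148 124  95  95  92  97  96  81  53  60  81  88  89  88  88  90
  89  88  88  87  84  79  80]
s7f (255, 258) [161 159 145 115 102  98  99  99 100  98 100  98  87  70  66  80  89  88
  88  90  91  92  91  88  87]
s7f (245, 248) [164 154 127  99  81  84  91  93  89  74  49  30  37  62  83  91  94 107
 137 164 169 171 172 170 169]
```

```bash
python3 - <<'E'
from m import *
for q in ([.03,.10,.04],[-.05,.1,.058],[.1,.1,.03]):
    o=np.array([.5602,-.0660,0]) # rig origin approx
    P=o+Rr@np.array(q); print(proj(S,P)[0],proj(S,P+Rr@np.array([0,.018,0]))[0]-proj(S,P)[0])
im=cv2.imread('pics/s7f.png')[170:260,275:375]
cv2.imwrite('pics/c7.png',cv2.resize(im,None,fx=6,fy=6,interpolation=cv2.INTER_CUBIC))
E
```

```text
[327.6018 244.8131] [ 5.2197 -0.2146]
[326.3312 225.6493] [ 5.0105 -0.2018]
[328.7938 261.7291] [ 5.4326 -0.2273]
```

View pics/c7.png

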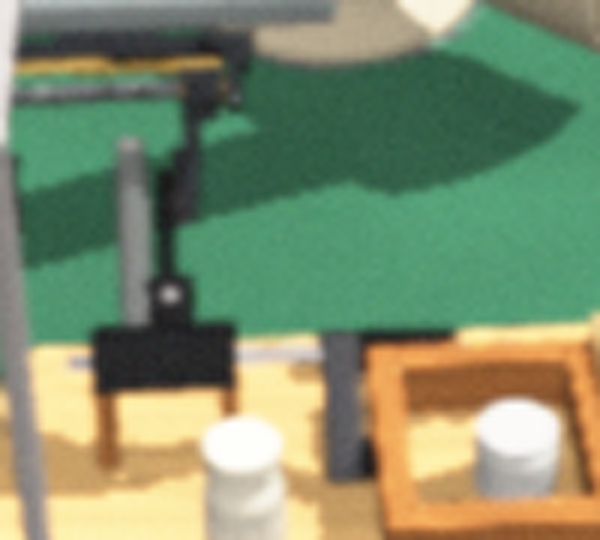

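The joint looks closed now, with no dark gap at (400,350) or (400,505). To be sure, I'll do one more full release and a slow squeeze to see whether it goes solid.

Request:
apply_moves([
  {"dx": 0,"dy": -14,"dz": 0,"spin": 0},
  {"dx": 0,"dy": -14,"dz": 0,"spin": 0},
  {"dx": 0,"dy": -14,"dz": 0,"spin": 0},
  {"dx": 0,"dy": 0,"dz": 0,"spin": 0},
  {"dx": 0,"dy": 0,"dz": 0,"spin": 0},
  {"dx": 0,"dy": 0,"dz": 0,"spin": 0},
  {"dx": 0,"dy": 8,"dz": 0,"spin": 0},
  {"dx": 0,"dy": 8,"dz": 0,"spin": 0},
  {"dx": 0,"dy": 4,"dz": 0,"spin": 0},
  {"dx": 0,"dy": 2,"dz": 0,"spin": 0},
  {"dx": 0,"dy": 0,"dz": 0,"spin": 0},
])

```text
time_s: 19.58
tcp_pos: [0.5004, -0.0776, 0.1631]
tool_rot: [-2.916, -0.204, -1.009]
wrist_force: [-2.7, 5.2, 4.6]
grip_width: 0.0885
```

Request:
apply_moves([
  {"dx": 0,"dy": 3,"dz": 0,"spin": 0},
  {"dx": 0,"dy": 0,"dz": 0,"spin": 0},
])

```text
time_s: 19.75
tcp_pos: [0.5006, -0.08, 0.1631]
tool_rot: [-2.915, -0.205, -1.009]
wrist_force: [-4.3, 6.2, 5.7]
grip_width: 0.0885
```

Request:
apply_moves([
  {"dx": 0,"dy": 3,"dz": 0,"spin": 0},
  {"dx": 0,"dy": 0,"dz": 0,"spin": 0},
])

```text
time_s: 19.92
tcp_pos: [0.5009, -0.0826, 0.163]
tool_rot: [-2.915, -0.205, -1.008]
wrist_force: [-5.3, 8.9, 6.2]
grip_width: 0.0882
```

```bash
python3 w.py|head -1
```

```text
tcp in clamp mm [-1.3128 -8.098  -0.5649] rig rel grip [-0.6867 -8.098  -1.2534] tilt 38.169285846001394 F clamp [0.6611 9.5641 7.3572] t 19.9167
```

Request:
apply_moves([
  {"dx": 0,"dy": 2,"dz": 0,"spin": 0},
  {"dx": 0,"dy": 0,"dz": 0,"spin": 0},
])

```text
time_s: 20.08
tcp_pos: [0.5009, -0.084, 0.163]
tool_rot: [-2.914, -0.206, -1.007]
wrist_force: [-6.3, 10.4, 8.1]
grip_width: 0.088
```

Request:
apply_moves([
  {"dx": 0,"dy": 2,"dz": 0,"spin": 0},
  {"dx": 0,"dy": 0,"dz": 0,"spin": 0},
])

```text
time_s: 20.25
tcp_pos: [0.5014, -0.0866, 0.163]
tool_rot: [-2.915, -0.205, -1.008]
wrist_force: [-2.0, 2.3, 1.8]
grip_width: 0.0881
```

Request:
apply_moves([
  {"dx": 0,"dy": 1.5,"dz": 0,"spin": 0},
  {"dx": 0,"dy": 0,"dz": 0,"spin": 0},
])

```text
time_s: 20.42
tcp_pos: [0.502, -0.0888, 0.163]
tool_rot: [-2.917, -0.204, -1.009]
wrist_force: [-3.9, 3.5, 2.1]
grip_width: 0.0881
```

```bash
python3 w.py|head -1
```

```text
tcp in clamp mm [ -1.1486 -14.4245  -0.7259] rig rel grip [ -0.4582 -14.4245  -1.2792] tilt 38.17934000485074 F clamp [-1.3835  4.0115  3.7364] t 20.4167
```

Request:
apply_moves([
  {"dx": 0,"dy": 3,"dz": 0,"spin": 0},
  {"dx": 0,"dy": 2.5,"dz": 0,"spin": 0},
  {"dx": 0,"dy": 0,"dz": 0,"spin": 0},
])

```text
time_s: 20.67
tcp_pos: [0.5026, -0.0936, 0.163]
tool_rot: [-2.915, -0.205, -1.008]
wrist_force: [-5.1, 6.5, 4.1]
grip_width: 0.0879
```

Request:
apply_moves([
  {"dx": 0,"dy": 2,"dz": 0,"spin": 0},
  {"dx": 0,"dy": 0,"dz": 0,"spin": 0},
])

```text
time_s: 20.83
tcp_pos: [0.5027, -0.0952, 0.163]
tool_rot: [-2.915, -0.205, -1.008]
wrist_force: [-6.0, 7.8, 5.9]
grip_width: 0.0885
```

```bash
python3 w.py|head -1; cat > prof.py <<'E'
from h import *
import sys
# subpixel 1-D shift between frames in windows on jaw arm, rail top and tail of the bar
W={'jawarm':(236,246,322,334),'railfront':(252,259,330,341),'railrow229':(228,232,331,340),'bartail':(228,232,278,289),'stile(ref)':(252,259,345,372),'tin(ref)':(238,246,350,368)}
fs=sys.argv[1:]
for k,(a,b,c,d) in W.items():
    o=[]
    ref=cv2.imread('pics/s7f.png')[a:b,c:d].astype(np.float32).mean(2)
    for f in fs:
        best=[]
        im=cv2.imread(f'pics/{f}.png').astype(np.float32).mean(2)
        for sft in np.arange(-7,4,.1):
            M=np.float32([[1,0,-sft],[0,1,0]]); w=cv2.warpAffine(im,M,(640,400))[a:b,c:d]
            best.append((((w-ref)**2).mean(),sft))
        o.append(round(float(min(best)[1]),1))
    print(k,dict(zip(fs,o)))
E
python3 -c "
from h import *
grab('scene','pics/s8f.png')"; python3 prof.py scene0 s4f s5f s6f s7f s8f
```

```text
tcp in clamp mm [ -1.243  -20.8189  -0.6219] rig rel grip [ -0.5966 -20.8189  -1.2553] tilt 38.17660300385768 F clamp [-0.1374  8.601   7.638 ] t 20.8333
jawarm {'scene0': -6.3, 's4f': -4.4, 's5f': -2.4, 's6f': -0.1, 's7f': -0.0, 's8f': 0.1}
railfront {'scene0': -4.3, 's4f': -4.3, 's5f': -2.5, 's6f': -0.3, 's7f': -0.0, 's8f': 0.2}
railrow229 {'scene0': -4.3, 's4f': -4.2, 's5f': -2.2, 's6f': -0.1, 's7f': -0.0, 's8f': -0.0}
bartail {'scene0': -0.1, 's4f': -0.1, 's5f': -0.2, 's6f': -0.0, 's7f': -0.0, 's8f': -0.0}
stile(ref) {'scene0': 0.2, 's4f': 0.2, 's5f': 0.2, 's6f': 0.2, 's7f': -0.0, 's8f': -0.2}
tin(ref) {'scene0': -0.0, 's4f': -0.0, 's5f': -0.0, 's6f': -0.0, 's7f': -0.0, 's8f': -0.0}
```

Scene-view tracking puts rail travel at 4.3 px, against about 5.2 px expected for 18 mm. I'll check the gap in the top view.

```bash
python3 - <<'E'
from h import *
grab('top','pics/t8f.png')
o=[]
for f in ('top0','t8f'):
    im=cv2.imread(f'pics/{f}.png')[160:222,248:308]
    o.append(cv2.resize(im,None,fx=6.5,fy=6.5,interpolation=cv2.INTER_CUBIC))
im=cv2.imread('pics/s8f.png')[222:262,325:385]
c=np.zeros((600,800,3),np.uint8); c[:403,:390]=o[0]; c[:403,400:790]=o[1]
r=cv2.resize(im,None,fx=4.9,fy=4.9,interpolation=cv2.INTER_CUBIC); c[404:600,:294]=r
r=cv2.resize(cv2.imread('pics/scene0.png')[222:262,325:385],None,fx=4.9,fy=4.9,interpolation=cv2.INTER_CUBIC); c[404:600,400:694]=r
cv2.imwrite('pics/c8.png',c)
E
```

```text
(no output)
```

View pics/c8.png

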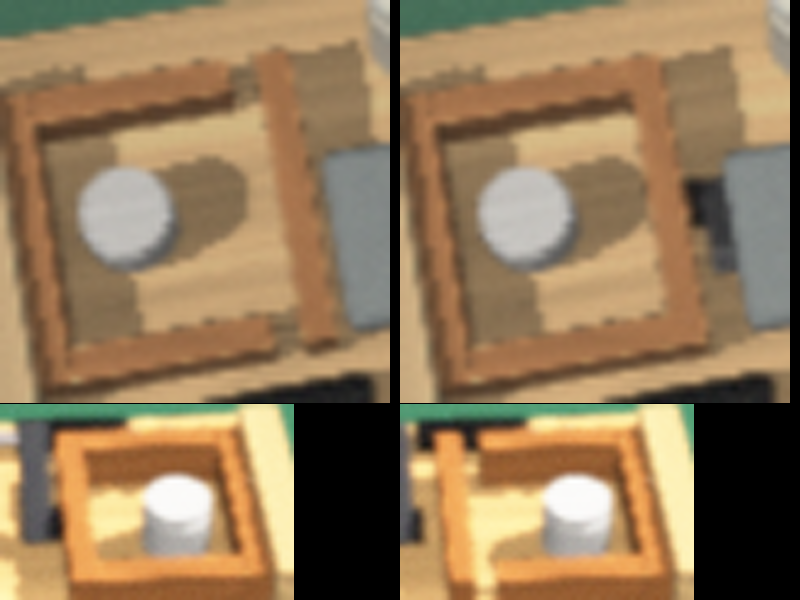

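The frame is closed in both views: no gap remains at the stile ends in the top view (630,75 and 672,340) or in the scene view. Next I'll let go of the trigger, back off along the grip and shut the fingers.

Request:
apply_moves([
  {"dx": 0,"dy": -14,"dz": 0,"spin": 0},
  {"dx": 0,"dy": -14,"dz": 0,"spin": 0},
  {"dx": 0,"dy": -14,"dz": 0,"spin": 0},
  {"dx": 0,"dy": -1,"dz": 0,"spin": 0},
  {"dx": 0,"dy": 0,"dz": -25,"spin": 0},
  {"dx": 0,"dy": 0,"dz": -25,"spin": 0},
  {"dx": 0,"dy": 0,"dz": -25,"spin": 0},
  {"dx": 0,"dy": 0,"dz": -5,"spin": 0},
  {"dx": 0,"dy": 0,"dz": 0,"spin": 0},
])

```text
time_s: 21.68
tcp_pos: [0.4485, -0.0618, 0.2274]
tool_rot: [-2.919, -0.203, -1.016]
wrist_force: [0.8, -0.2, -0.7]
grip_width: 0.0883
```

Request:
apply_moves([
  {"dx": 0,"dy": 5,"dz": 0,"spin": 0},
  {"dx": 0,"dy": 5,"dz": 0,"spin": 0},
  {"dx": 0,"dy": 5,"dz": 0,"spin": 0},
  {"dx": 0,"dy": 5,"dz": 0,"spin": 0},
  {"dx": 0,"dy": 0,"dz": 0,"spin": 0},
  {"dx": 0,"dy": 0,"dz": 0,"spin": 0},
  {"dx": 0,"dy": 0,"dz": 0,"spin": 0},
  {"dx": 0,"dy": 0,"dz": 0,"spin": 0},
], claw=0, newtons=20)

```text
time_s: 22.35
tcp_pos: [0.451, -0.0799, 0.226]
tool_rot: [-2.917, -0.205, -1.01]
wrist_force: [0.6, 0.3, -0.7]
grip_width: 0.0371
```

```bash
python3 w.py
```

```text
tcp in clamp mm [-1.1815  1.5439 79.2036] rig rel grip [-49.6936   1.5439  61.6859] tilt 38.19937364327443 F clamp [ 0.1183  0.2447 -0.9636] t 22.35
[-0.6828  0.0824  1.9854  0.7471  0.733   0.265 ]
tool axes in clamp
 [[ 1.     -0.0007  0.0035]
 [-0.0007 -1.      0.0017]
 [ 0.0035 -0.0017 -1.    ]]
```

Request:
apply_moves([
  {"dx": 1,"dy": 1.5,"dz": 0,"spin": 0},
  {"dx": 0,"dy": 0,"dz": 0,"spin": 0},
  {"dx": 0,"dy": 0,"dz": 0,"spin": 0},
  {"dx": 0,"dy": 0,"dz": 0,"spin": 0},
  {"dx": 0,"dy": 0,"dz": 0,"spin": 0},
  {"dx": 0,"dy": 0,"dz": 0,"spin": 0},
  {"dx": 0,"dy": 0,"dz": 0,"spin": 0},
  {"dx": 0,"dy": 0,"dz": 0,"spin": 0},
  {"dx": 0,"dy": 0,"dz": 9,"spin": 0},
  {"dx": 0,"dy": 0,"dz": 9,"spin": 0},
  {"dx": 0,"dy": 0,"dz": 0,"spin": 0},
])

```text
time_s: 23.27
tcp_pos: [0.4635, -0.0796, 0.211]
tool_rot: [-2.917, -0.204, -1.007]
wrist_force: [-0.0, 0.2, -0.3]
grip_width: 0.0003
```

Request:
apply_moves([
  {"dx": 0,"dy": 0,"dz": 4,"spin": 0},
  {"dx": 0,"dy": 0,"dz": 3,"spin": 0},
  {"dx": 0,"dy": 0,"dz": 0,"spin": 0},
])

```text
time_s: 23.52
tcp_pos: [0.4675, -0.0792, 0.2065]
tool_rot: [-2.917, -0.205, -1.009]
wrist_force: [-0.2, -0.7, 0.1]
grip_width: 0.0005
```

```bash
python3 w.py|head -1; python3 - <<'E'
from h import *
im=grab('scene','pics/s9f.png')['color'][165:262,270:380,::-1]
cv2.imwrite('pics/c9.png',cv2.resize(im,None,fx=6,fy=6,interpolation=cv2.INTER_CUBIC))
E
```

```text
tcp in clamp mm [-0.1772 -0.0085 53.7394] rig rel grip [-33.2249  -0.0085  42.2382] tilt 38.17411138906065 F clamp [-0.1757 -0.7117  0.2589] t 23.5167
```

View pics/c9.png

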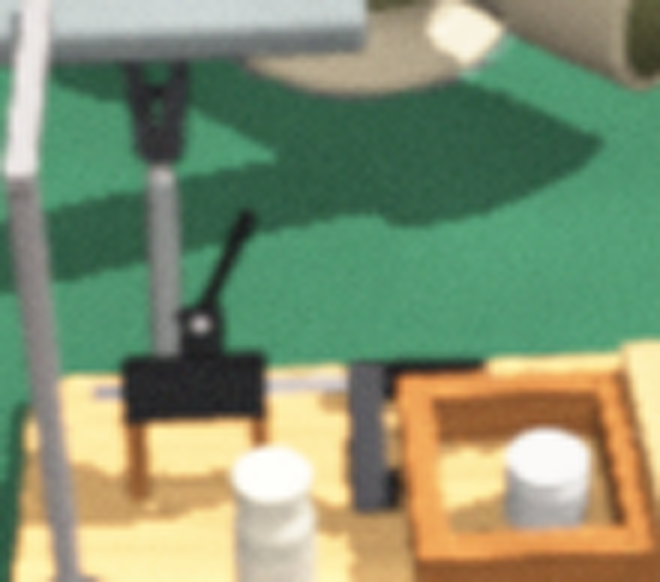

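The shut fingertips (158,160) sit right over the button (162,170). The trigger is fully released and the frame is closed. Pressing.

Request:
apply_moves([
  {"dx": 0,"dy": 0,"dz": 2,"spin": 0},
  {"dx": 0,"dy": 0,"dz": 2,"spin": 0},
  {"dx": 0,"dy": 0,"dz": 0,"spin": 0},
])

```text
time_s: 23.82
tcp_pos: [0.4699, -0.0789, 0.2038]
tool_rot: [-2.917, -0.205, -1.01]
wrist_force: [-1.6, -0.1, 1.7]
grip_width: 0.0003
```

Request:
apply_moves([
  {"dx": 0,"dy": 0,"dz": 2,"spin": 0},
  {"dx": 0,"dy": 0,"dz": 1.5,"spin": 0},
  {"dx": 0,"dy": 0,"dz": 0,"spin": 0},
])

```text
time_s: 24.07
tcp_pos: [0.472, -0.0786, 0.2011]
tool_rot: [-2.917, -0.205, -1.01]
wrist_force: [-0.8, -0.3, 1.5]
grip_width: 0.0003
```

```bash
python3 w.py|head -1
```

```text
tcp in clamp mm [ 0.0475 -0.1342 46.6135] rig rel grip [-28.6607  -0.1342  36.7612] tilt 38.21046559368444 F clamp [ 0.3204 -0.2222  1.7135] t 24.0667
```

Contact came near z = 50–51. I'll press on to about 44 and hold while the jaw springs back.

Request:
apply_moves([
  {"dx": 0,"dy": 0,"dz": 1.5,"spin": 0},
  {"dx": 0,"dy": 0,"dz": 1,"spin": 0},
  {"dx": 0,"dy": 0,"dz": 0,"spin": 0},
])

```text
time_s: 24.32
tcp_pos: [0.4731, -0.0787, 0.2003]
tool_rot: [-2.919, -0.206, -1.013]
wrist_force: [-22.5, -3.1, 21.5]
grip_width: 0.0007
```

Request:
apply_moves([
  {"dx": 0,"dy": 0,"dz": 1,"spin": 0},
  {"dx": 0,"dy": 0,"dz": 0,"spin": 0},
  {"dx": 0,"dy": 0,"dz": 0,"spin": 0},
  {"dx": 0,"dy": 0,"dz": 0,"spin": 0},
  {"dx": 0,"dy": 0,"dz": 0,"spin": 0},
  {"dx": 0,"dy": 0,"dz": 0,"spin": 0},
  {"dx": 0,"dy": 0,"dz": 0,"spin": 0},
  {"dx": 0,"dy": 0,"dz": 0,"spin": 0},
  {"dx": 0,"dy": 0,"dz": 0,"spin": 0},
  {"dx": 0,"dy": 0,"dz": 0,"spin": 0},
  {"dx": 0,"dy": 0,"dz": 0,"spin": 0},
  {"dx": 0,"dy": 0,"dz": 0,"spin": 0},
])

```text
time_s: 25.32
tcp_pos: [0.4734, -0.0787, 0.2002]
tool_rot: [-2.919, -0.206, -1.015]
wrist_force: [-33.8, -5.1, 32.5]
grip_width: 0.0001
```

```bash
python3 w.py|head -1; python3 - <<'E'
from h import *
im=grab('scene','pics/s10f.png')['color'][165:262,270:380,::-1]
cv2.imwrite('pics/c10.png',cv2.resize(im,None,fx=6,fy=6,interpolation=cv2.INTER_CUBIC))
E
python3 prof.py scene0 s9f s10f
```

```text
tcp in clamp mm [ 0.5116 -0.3839 45.1081] rig rel grip [-27.3681  -0.3839  35.8606] tilt 38.327210861633645 F clamp [-6.8955 -0.3356 46.6302] t 25.3167
jawarm {'scene0': -6.3, 's9f': -0.5, 's10f': 3.9}
railfront {'scene0': -4.3, 's9f': 0.2, 's10f': 0.2}
railrow229 {'scene0': -4.3, 's9f': -0.2, 's10f': 0.4}
bartail {'scene0': -0.1, 's9f': -0.1, 's10f': -0.0}
stile(ref) {'scene0': 0.2, 's9f': -0.2, 's10f': -0.3}
tin(ref) {'scene0': -0.0, 's9f': -0.0, 's10f': -0.0}
```

View pics/c10.png

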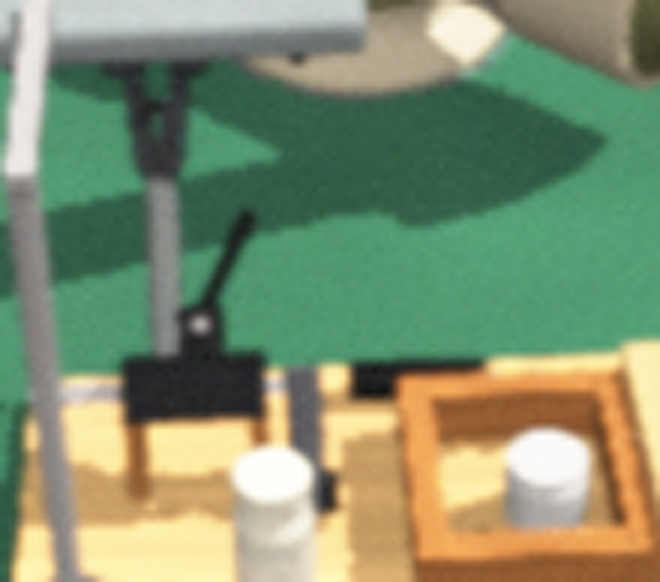

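The jaw has sprung back (left edge at 290 px, clear of the rail) and the rail stayed home. The button bottomed at about 47 N at the fingertips, more than intended, so I'm backing off straight away.

Request:
apply_moves([
  {"dx": 0,"dy": 0,"dz": -5,"spin": 0},
  {"dx": 0,"dy": 0,"dz": -20,"spin": 0},
  {"dx": 0,"dy": 0,"dz": -30,"spin": 0},
  {"dx": 0,"dy": 0,"dz": -30,"spin": 0},
  {"dx": 0,"dy": 0,"dz": -30,"spin": 0},
  {"dx": 0,"dy": 0,"dz": -30,"spin": 0},
  {"dx": 0,"dy": 0,"dz": -20,"spin": 0},
  {"dx": 0,"dy": 0,"dz": 0,"spin": 0},
  {"dx": 0,"dy": 0,"dz": 0,"spin": 0},
  {"dx": 0,"dy": 0,"dz": 0,"spin": 0},
])

```text
time_s: 26.2
tcp_pos: [0.3732, -0.0927, 0.3272]
tool_rot: [-2.917, -0.204, -1.009]
wrist_force: [0.3, 0.3, -1.1]
grip_width: 0.0001
```

```bash
python3 w.py|head -1; python3 - <<'E'
from h import *
a=grab('scene','pics/s11f.png')['color'][165:262,270:380,::-1]; b=grab('top','pics/t11f.png')['color'][140:250,228:388,::-1]
a=cv2.resize(a,None,fx=3.6,fy=3.6,interpolation=cv2.INTER_CUBIC);b=cv2.resize(b,None,fx=2.5,fy=2.5,interpolation=cv2.INTER_CUBIC)
c=np.zeros((350,800,3),np.uint8);c[:a.shape[0],:a.shape[1]]=a;c[:b.shape[0],400:]=b;cv2.imwrite('pics/c11.png',c)
E
```

```text
tcp in clamp mm [ -0.9997  -0.2427 207.447 ] rig rel grip [-128.5049   -0.2427  162.855 ] tilt 38.17121598129546 F clamp [-0.4625  0.266  -1.0814] t 26.2
```

View pics/c11.png

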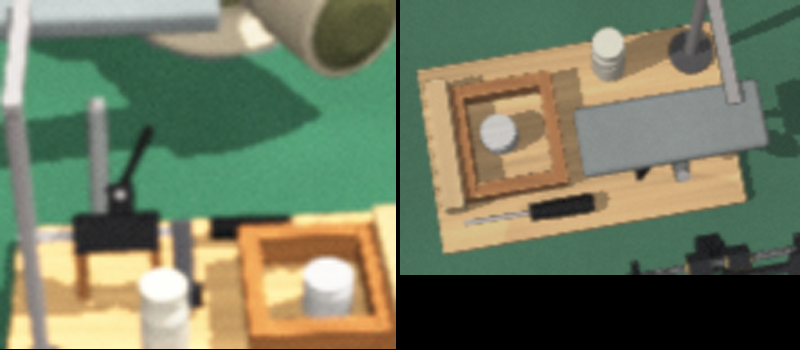

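The frame is closed, the jaw is back, trigger and button are out, the other things haven't moved, and the robot is clear.

```bash
python3 -c "
from workcell import workorder; print(workorder.hand_in())"
```

```text
the job is handed in; nothing more can be done
None
```

I pumped the trigger eight times until the end rail closed on the frame, then pressed the thumb release. The jaw sprang back, and I handed the job in at about 26 s of the 64 s allowed. The move rows have no tilt axis, so I tilted the tool by driving the arm against its reach limit until it leaned about 38°, in line with the grip.

**Last checks:**
- **Frame:** both camera views show no gap at the stile ends.
- **Jaw:** it stands well clear of the rail, further back than in the first picture. I saw this only in the pictures and did not measure that it reached 0.
- **Trigger and release:** the trigger is let go and the button is out.
- **Other things:** everything on the board is where it was; I did not look again at the mallet, tray and offcut on the bench. The robot is touching nothing.

**What did not agree:**
- **No solid stop:** the trigger never went solid part way on the last two squeezes. It rose to about 12 N, dropped, and went on to the end while the rail no longer moved. I judged the rail home from the pictures.
- **Rail travel:** I measured 15–16.5 mm in the two views instead of 18 mm. The jaw also moved less per squeeze than the description says.
- **Release force:** holding the button at its stop reached about 47 N at the fingertips for about a second. That is more than the 2–6 N it needs. It is also over the 40 N limit given for the arm and the gripper's body, though only the fingertips were touching. The 120 N wrist limit was not reached.

I viewed about 12 pictures, slightly over the budget of 10.

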